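# Ease the inked block home against sprung register stops

## Task

Slide the inked magenta printing block along its wooden register board until its far side rests squarely against the blue stop and its left side squarely against the orange stop. Be gentle: never press a stop with more than 8 N (about 10 mm of spring travel) nor the block with more than 20 N, and leave the paint tubes, ink roller and tin where they are. Leave the block lying flat and at rest there, touching both stops.

Things in the scene. Friction and masses are not known exactly. Their poses are not given: they have to be found in the camera images.
- board: register board: fixed brown wooden board 300 (x) x 380 (y) x 8 mm thick lying on the table. Origin: centre of its underside; x axis away from the robot towards the blue stop, y axis (left) towards the orange stop. Aluminium spring housings, 26 mm high above the board, stand behind the blue stop (from board x = +136 mm) and the orange stop (from board y = +172 mm).
- back_stop: blue sprung stop bar, 240 mm long (board y), 10 mm thick, 20 mm high, at the board's far side. Origin: middle of the lower edge of its face towards the robot, at board (x,y,z) = (107.5, 0, 8) mm unpressed. Slides along board +x only, up to 12 mm, on a spring of 0.8 N per mm without preload (bottoms out at 9.6 N), and springs back.
- side_stop: orange sprung stop bar, 80 mm long (board x), 10 mm thick, 20 mm high, at the board's left side. Origin: middle of the lower edge of its face towards board -y, at board (x,y,z) = (40, 142, 8) mm unpressed. Slides along board +y only, up to 12 mm, on the same spring of 0.8 N per mm.
- block: inked printing block: loose wooden slab 115 (x) x 160 (y) x 22 mm high, 0.3 to 0.65 kg, magenta top with white strips, flat on the board, turned from it by up to 0.22 rad; too wide to grip. Origin: centre of its underside. Home: axes parallel to the board's, centre near board (x,y) = (50, 62) mm, plus what the stops are pressed in. Sliding it takes about 2 to 8 N.
- block_far (a point): middle of the block's far (+x) side face, 57.5 mm from the block's centre, 11 mm above its underside; this face goes against the blue stop
- block_left (a point): middle of the block's left (+y) side face, 80 mm from the block's centre, 11 mm above its underside; this face goes against the orange stop
- tube_red: bystander: loose paint tube, red, 130 x 46 x 33 mm, lying to the right of the board; origin under its middle
- tube_ochre: bystander: loose paint tube, ochre, 160 x 46 x 33 mm, lying to the right of the board; origin under its middle
- brayer: bystander: loose ink roller, 190 x 100 x 36 mm, dark wooden handle, to the left of the board; origin under its middle
- ink_tin: bystander: small loose tin with magenta lid, 48 mm across, 34 mm high, on the board's near left corner; origin under its centre
Not all that is in view belongs to the job. Of the things shaped like the block, the wooden one is meant.

How it is judged:
At the end, for the whole second after the job is handed in: The block lies flat on the board (tilt under 0.04 rad), square to it within 0.06 rad, the middle of its far side within 4 mm of the blue stop's face and of its left side within 4 mm of the orange stop's face, wherever the stops then are, and is at rest (under 10 mm/s, 0.05 rad/s) (x of block_far in the frame of back_stop between -0.004 and 0.004 m and y of block_left in the frame of side_stop between -0.004 and 0.004 m and angle between the x axis of block and the x axis of board, either way round below 0.06 rad and angle between block's own z axis and vertical below 0.04 rad and z of block in the frame of board below 0.012 m and linear speed of block below 0.01 m/s and angular speed of block below 0.05 rad/s); the robot touches nothing.
It fails at once if a sprung stop pressed with more than 8 N (contact force between anything else and back_stop above 8 N or contact force between anything else and side_stop above 8 N).
It fails at once if the block pressed by the robot with more than 20 N (contact force between any of the fingers, the arm and block above 20 N).
It fails at once if a paint tube, the roller or the tin moved by more than 20 mm (distance of any of tube_red, tube_ochre, brayer, ink_tin from where it was at the start of the episode above 0.02 m).
It also fails if it takes over 67 s, if anything falls off the work surface, if the arm or the gripper's body presses on something with over 40 N, if the wrist force passes 120 N, or if a joint passes its speed limit or range.

## Robot

A 7-joint arm with a two-finger parallel gripper is mounted at the origin on the work surface. World frame = base frame: x ahead of the robot, y to its left, z up, the work surface at z = 0. Lengths are in m, angles in rad, forces in N, time in s.
With the tool pointing down it reaches from about 0.4 to 0.85 m from the base axis. Payload 10.4 kg.
Tool frame: the origin (TCP) lies midway between the tips of the shut fingers; the grasp point (between the pads) lies 19 mm behind it; z points along the fingers, x is the direction in which the jaws open and shut, and the axes are right-handed (so a half turn about z gives the same grasp; the last joint's range is limited). The gripper opens to 85 mm and grips with 20 to 120 N. Pads are 22 mm wide; open, the fingers measure 114 mm over their backs; the gripper's body (76 mm by 85 mm) begins 54 mm behind the grasp point. The pads swing forward as they close: fully open they stand 13 mm farther back than shut.
Start: joints at [1.144, 0.332, -0.065, 1.46, 0.022, 1.35, -0.088], TCP at [0.246, -0.575, 0.231] pointing down, gripper open.
Joint ranges: [-2.6, 2.6], [-0.5, 2.12], [-1.47, 1.34], [0.16, 2.42], [-1.27, 4.41], [0.06, 2.06], [-2.6, 2.6]. Speed limits (rad/s): [2.22, 2.22, 2.79, 2.79, 3.14, 3.14, 3.14].

## Interface

Orientations are given as a unit quaternion [x, y, z, w].
In Python, from workcell import monitor, eyes, ticket, models gives the robot as it stands.
- The arm moves only by the tool servo_tool, never from a script. Its argument "motion" is a list of rows, each a list of 7 numbers: the opening, from 0 (shut) to 1 (fully open), then the shift along the tool's x, y, z in m, then the turn, a rotation vector about the tool's x, y, z in degrees. In form: [[fingers, tx, ty, tz, rx, ry, rz], ...]. A call has 1 to 20 rows; each row is the pose to reach, as a shift and turn from the pose commanded when the call began, along the tool's axes at that moment; what a row does not reach only later rows make up. A row lasts 1/8 s, in which the tool goes at most 62.5 mm and 10.7 degrees, less where a joint would pass 70% of its speed; a pose out of reach is approached as far as the arm can. A call with a gripper value outside its range is refused whole. The fingers move at their own pace and stop on an object; "grip_force" is the grip in N (left out, the last holds). Time passes only in rows, so rows that repeat a pose let the fingers close. It gives the time, the measured TCP pose, the force and the opening at its end, in the units of the state.
- monitor.get_obs(): the state, without advancing time (a new reading comes with each control period).
- eyes.camera(name): name is "side" or "top"; returns (picture, depth): 384x512x3 uint8, blue, green, red; 384x512 float32, m along the optical axis (not along the pixel's ray), 0 where there is no reading.
- eyes.camera_info(name): a dict with "intrinsics" (3x3 intrinsics, pixels), "k1" (the pictures are not rectified: a ray, as slopes to the right and down, at radius r is drawn at 1 + k1 r^2 times it, then the intrinsics apply), "extrinsics" (4x4, takes a point from world to camera coordinates). Camera axes: x right, y down, z forward; pixel columns grow to the right and rows downward; lengths in m; the calibration is good to about 2 mm. A picture is of the moment at which its call begins. camera_info takes no time and is no camera call.
- ticket.hand_in(): hands the job in, once; it reports no verdict.
Trained networks look in the newest picture that a camera, given by its name, has taken for a name from the list of things; names that differ only in an ending like _2 or _b are one class to them, and where a whole thing is asked for, a point or a joint stands for the part that bears it (a point fixed in the world has none). Each returns a list of dicts, best first, with "confidence" (0 to 1); they miss things now and then, are a little off and sometimes report something else, mostly with a low value. They report only what shows in the picture. A call takes as long as a camera call. They do not tell look-alikes from the thing itself.
- models.boxes_of(camera, thing): "point" ([x, y, z] in m, in the coordinates of the camera as it stood for that picture, good to about 4 mm: the middle of the surface that is visible of it).
The state is a dict: "clock": time; "joint_pos": joint angles; "joint_velocities": joint speeds; "tau": joint torques, N m; "position": TCP position; "ee_rot": TCP orientation; "ft_force": force on the tool from outside, world axes, zero at the start; "torque": the same for the moment, N m; "grip_width": opening from 0.0 (shut) to 1.0 (fully open).
Only numpy, scipy, OpenCV 4.12 (cv2) and the standard library are available. Lean on these libraries where they do the work, as an engineer would, in place of code of your own. Each camera call takes 0.05 s, during which the arm holds its last target. There are 200 camera calls.

## Working session

There is one attempt and no reset: what is moved stays moved. The work goes in short steps, Python scripts to look and compute and a tool call to move; the robot and the scene stay as the last step left them, time stands still between calls to the robot, and variables do not carry over. Pictures are saved under pics/ and viewed, about 8 in all and at most 12, crops included, and the job is handed in when it is done.

Besides the shell and the picture viewer there is one more tool, called after ">>>" as name(argument=value, ...) on one line, values as JSON. servo_tool: Moves the arm, as the interface text tells. Its arguments: {"type":"object","properties":{"motion":{"type":"array"},"grip_force":{"type":"number"}},"required":["motion"]}

```bash
mkdir -p pics; ls
cat > h.py <<'E'
import numpy as np, cv2
from workcell import monitor, eyes, ticket, models
def cap(c,name=None):
    p,d=eyes.camera(c)
    if name: cv2.imwrite(f'pics/{name}.png',p)
    return p,d
def world(c,uv,z):
    """pixels -> world points (n,3) on the plane height z (scalar)"""
    i=eyes.camera_info(c);K=np.array(i['intrinsics']);E=np.array(i['extrinsics']);k=i['k1']
    uv=np.atleast_2d(np.array(uv,float))
    s=cv2.undistortPoints(uv[:,None],K,np.array([k,0,0,0.]))[:,0]
    R=E[:3,:3];t=E[:3,3];C=-R.T@t
    r=np.c_[s,np.ones(len(s))]@R
    return C+r*((z-C[2])/r[:,2])[:,None], s
def cam2w(c,p):
    E=np.array(eyes.camera_info(c)['extrinsics']);return E[:3,:3].T@(np.array(p)-E[:3,3])
E
python3 - <<'E'
from h import *
np.set_printoptions(precision=4,suppress=True)
for c in('top','side'):
    p,d=cap(c,c+'1'); i=eyes.camera_info(c); print(c,i)
    for t in('board','back_stop','side_stop','block','ink_tin','brayer','tube_red','tube_ochre'):
        print(t,[(round(o['confidence'],2),cam2w(c,o['point'])) for o in models.boxes_of(c,t)])
print(monitor.get_obs())
E
```

```text
pics
top {'intrinsics': array([[376.7853,   0.    , 250.9311],
       [  0.    , 376.7853, 185.4263],
       [  0.    ,   0.    ,   1.    ]]), 'k1': 0.04260075690509594, 'extrinsics': array([[ 0.013 , -0.9999,  0.0057, -0.0279],
       [-0.9824, -0.0139, -0.1861,  0.4672],
       [ 0.1861, -0.0032, -0.9825,  1.0525],
       [ 0.    ,  0.    ,  0.    ,  1.    ]])}
board [(0.83, array([ 0.5733, -0.0439,  0.0047]))]
back_stop [(0.85, array([ 0.6742, -0.0583,  0.0257]))]
side_stop [(0.65, array([0.6131, 0.0898, 0.0253])), (0.17, array([0.4546, 0.0948, 0.0403]))]
block [(0.74, array([ 0.2166, -0.3538,  0.0238])), (0.68, array([0.3455, 0.2964, 0.0188]))]
ink_tin [(0.74, array([ 0.5522, -0.0677,  0.0292])), (0.64, array([0.4528, 0.0928, 0.0427])), (0.41, array([0.6149, 0.0942, 0.0248]))]
brayer [(0.78, array([0.5962, 0.2076, 0.0266]))]
tube_red [(0.86, array([ 0.506 , -0.3374,  0.0289])), (0.65, array([ 0.548 , -0.0749,  0.0279])), (0.38, array([0.4547, 0.0957, 0.0362]))]
tube_ochre [(0.88, array([ 0.4287, -0.3342,  0.0272]))]
side {'intrinsics': array([[421.6686,   0.    , 257.1069],
     
[... 654 characters left out ...]
([0.4557, 0.1046, 0.0408]))]
brayer [(0.67, array([0.5757, 0.2144, 0.0284]))]
tube_red [(0.84, array([ 0.5077, -0.3172,  0.0334]))]
tube_ochre [(0.76, array([ 0.4269, -0.3043,  0.0265]))]
{'clock': 0.9, 'joint_pos': array([ 1.1444,  0.3322, -0.0647,  1.4601,  0.0216,  1.3499, -0.0885]), 'joint_velocities': array([ 0.0006,  0.0003, -0.0005, -0.0018,  0.0005,  0.0005,  0.0009]), 'tau': array([  0.    , -62.5221,   0.0492, -39.1825,   0.0165,   0.002 ,
        -0.0001]), 'position': array([ 0.2456, -0.5747,  0.2314]), 'ee_rot': array([ 0.8346, -0.5509,  0.    , -0.    ]), 'ft_force': array([0.2163, 0.6466, 0.5702]), 'torque': array([ 0.0076, -0.0474,  0.0236]), 'grip_width': 0.9997696694760411}
```

View pics/top1.png

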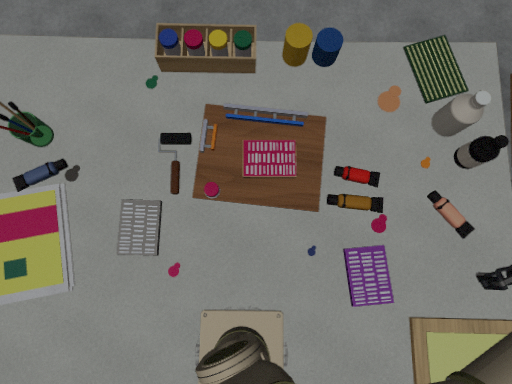

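View pics/side1.png

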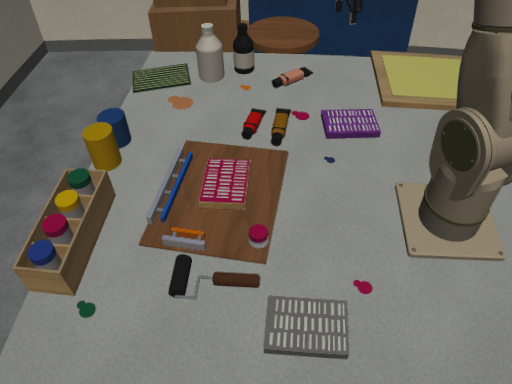

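The block is the magenta slab on the board: (270,158) in the top view and (226,183) in the side view. The blue stop is at (263,117) top and the orange one at (212,137) top. The purple and grey slabs are decoys. Next I'll segment for accurate poses.

```bash
cat >> h.py <<'E'
ROI={'top':(95,215,185,335),'side':(135,255,140,295)}
def masks(c,p):
    h=cv2.cvtColor(p,cv2.COLOR_BGR2HSV);H,S,V=[h[...,i].astype(int) for i in range(3)]
    r=np.zeros(H.shape,bool);a=ROI[c];r[a[0]:a[1],a[2]:a[3]]=1
    m=dict(mag=(H>160)&(H<178)&(S>150)&(V>90),blue=(H>100)&(H<122)&(S>150)&(V>80),org=(H>5)&(H<17)&(S>190)&(V>150),
           board=(H<20)&(S>60)&(V>40))
    return {k:(v&r).astype(np.uint8) for k,v in m.items()}
def biggest(m,close=0):
    if close: m=cv2.morphologyEx(m,cv2.MORPH_CLOSE,np.ones((close,close)))
    n,l,s,_=cv2.connectedComponentsWithStats(m); i=1+np.argmax(s[1:,4])
    cs,_=cv2.findContours((l==i).astype(np.uint8),cv2.RETR_EXTERNAL,cv2.CHAIN_APPROX_NONE)
    return cs[0][:,0].astype(float),s[i,4]
def rect(c,contour,z):
    """min-area rectangle of a contour put on height z: centre, (size along ~x, ~y), yaw"""
    w,_=world(c,contour,z); (cx,cy),(a,b),t=cv2.minAreaRect((w[:,:2]*1000).astype(np.float32))
    t=np.deg2rad(t)
    while t>np.pi/4: t-=np.pi/2;a,b=b,a
    while t<-np.pi/4: t+=np.pi/2;a,b=b,a
    return np.array([cx,cy,a,b,np.rad2deg(t)])
def scan(c,name=None):
    p,_=cap(c,name);m=masks(c,p);o={}
    for k,z,cl in(('mag',.03,7),('blue',.028,3),('org',.028,3)):
        q,n=biggest(m[k],cl);o[k]=rect(c,q,z)
    return o,m,p
E
python3 - <<'E'
from h import *
np.set_printoptions(precision=2,suppress=True)
for c in('top','side'):
    o,m,p=scan(c); 
    for k in o:print(c,k,o[k])
    bm=np.clip(m['board']+m['mag']+m['org']+m['blue'],0,1)
    q,n=biggest(bm,7);print(c,'board',rect(c,q,.008))
    big=cv2.resize(p[ROI[c][0]:ROI[c][1],ROI[c][2]:ROI[c][3]],None,fx=5,fy=5,interpolation=cv2.INTER_NEAREST)
    mm=cv2.resize((m['mag']*1+m['blue']*1+m['org']*1)[ROI[c][0]:ROI[c][1],ROI[c][2]:ROI[c][3]],None,fx=5,fy=5,interpolation=cv2.INTER_NEAREST).astype(np.uint8)
    cs,_=cv2.findContours(mm,cv2.RETR_LIST,cv2.CHAIN_APPROX_NONE);cv2.drawContours(big,cs,-1,(0,255,0),1)
    cv2.imwrite(f'pics/{c}_z.png',big[:600,:800])
E
```

```text
top mag [556.38 -75.62 107.97 151.99   0.81]
top blue [677.71 -59.78   9.26 236.19  -5.71]
top org [621.18  93.32  69.78   3.81  -5.53]
top board [565.95 -48.4  299.05 378.35  -5.66]
side mag [555.16 -75.1  108.89 154.88   0.81]
side blue [677.68 -52.33  11.37 248.16  -5.  ]
side org [620.15  95.04  76.5    6.77  -5.35]
side board [565.98 -45.48 299.29 382.    -5.65]
```

View pics/top_z.png

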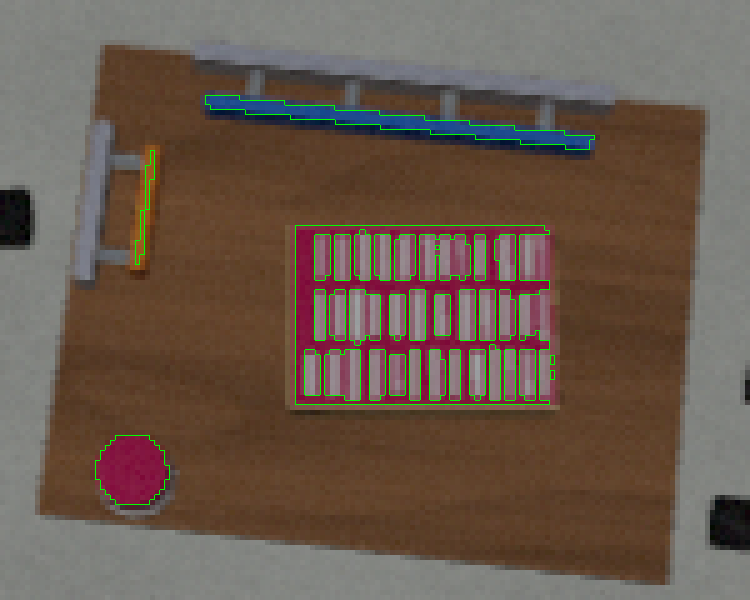

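Board centre is at (566, -47) mm with yaw -5.65°. The block is at board (-7, -29), turned +6.5° from the board, so it needs +57 mm in x and +91 mm in y. I'll push with the two half-open fingers, whose two contacts square the block: first +x into blue, then +y into orange.

>>> servo_tool(motion=[[0.6,-0.1,-0.1,0.02,0,0,8],[0.6,-0.2,-0.2,0.04,0,0,16],[0.6,-0.382,-0.4,0.081,0,0,28.8],[0.6,-0.382,-0.4,0.081,0,0,28.8],[0.6,-0.382,-0.4,0.081,0,0,28.8],[0.6,-0.382,-0.4,0.081,0,0,28.8],[0.6,-0.382,-0.4,0.081,0,0,28.8],[0.6,-0.382,-0.4,0.081,0,0,28.8],[0.6,-0.382,-0.4,0.081,0,0,28.8],[0.6,-0.382,-0.4,0.081,0,0,28.8],[0.6,-0.382,-0.4,0.081,0,0,28.8],[0.6,-0.382,-0.4,0.081,0,0,28.8],[0.6,-0.382,-0.4,0.081,0,0,28.8],[0.6,-0.382,-0.4,0.081,0,0,28.8]])

```text
clock: 2.75
position: [0.4633, -0.0669, 0.1504]
ee_rot: [-0.671, 0.742, -0.0, -0.0]
ft_force: [0.4, -0.2, 0.3]
grip_width: 0.601
```

>>> servo_tool(motion=[[0.6,0,0,0.05,0,0,0],[0.6,0,0,0.1,0,0,0],[0.6,0,0,0.125,0,0,0],[0.6,0,0,0.134,0,0,0],[0.6,0,0,0.138,0,0,0],[0.6,0,0,0.138,0,0,0]])

```text
clock: 3.5
position: [0.464, -0.0665, 0.0131]
ee_rot: [-0.671, 0.741, -0.001, 0.0]
ft_force: [-0.1, 0.8, 0.1]
grip_width: 0.602
```

Run:
```python
from h import *
p,_=cap('side'); cv2.imwrite('pics/s2.png',cv2.resize(p[120:270,120:330],None,fx=3.8,fy=3.8)[:600,:800])
print(monitor.get_obs()['ft_force'],monitor.get_obs()['position'])
```

```text
[-0.20589166  0.47881278  0.09171423] [ 0.46406523 -0.06645121  0.01323842]
```

View pics/s2.png

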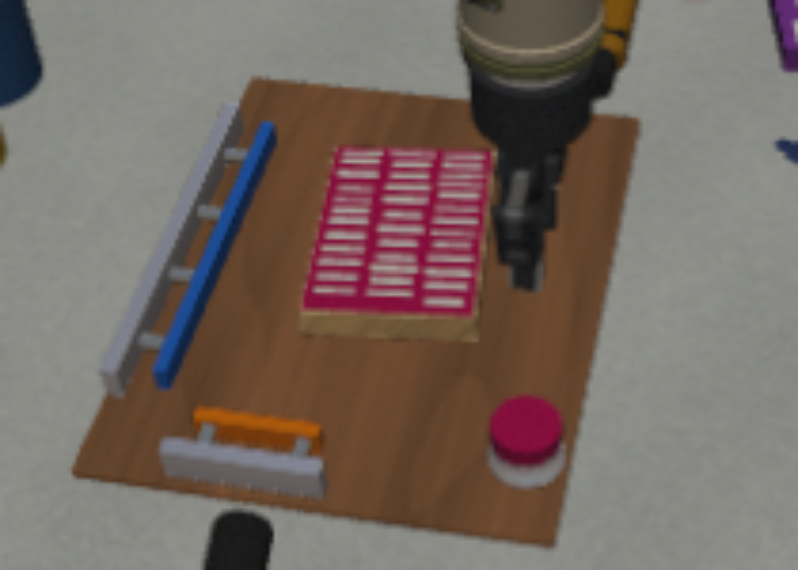

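The side crop shows the fingers (525,270) standing low behind the block's near face, clear of the tin (526,440). Now I'll push +x slowly.

>>> servo_tool(motion=[[0.6,0,-0.004,0,0,0,0],[0.6,0,-0.008,0,0,0,0],[0.6,0,-0.012,0,0,0,0],[0.6,0,-0.016,0,0,0,0],[0.6,0,-0.02,0,0,0,0],[0.6,0,-0.024,0,0,0,0],[0.6,0,-0.028,0,0,0,0],[0.6,0,-0.032,0,0,0,0],[0.6,0,-0.036,0,0,0,0],[0.6,0,-0.04,0,0,0,0],[0.6,0,-0.044,0,0,0,0],[0.6,0,-0.048,0,0,0,0],[0.6,0,-0.052,0,0,0,0],[0.6,0,-0.056,0,0,0,0],[0.6,0,-0.06,0,0,0,0],[0.6,0,-0.064,0,0,0,0],[0.6,0,-0.068,0,0,0,0],[0.6,0,-0.07,0,0,0,0]])

```text
clock: 5.8
position: [0.5322, -0.0732, 0.0119]
ee_rot: [-0.671, 0.741, 0.001, -0.001]
ft_force: [-4.6, 0.8, 4.8]
grip_width: 0.6
```

```bash
cat >> h.py <<'E'
YAW=np.deg2rad(-5.65);BC=np.array([566,-47.])
def tob(xy): 
    d=np.array(xy)-BC;c,s=np.cos(YAW),np.sin(YAW);return np.array([c*d[0]+s*d[1],-s*d[0]+c*d[1]])
def rep(name=None):
    np.set_printoptions(precision=2,suppress=True)
    for c in('top','side'):
        try:
            o,m,p=scan(c,name and name+c)
            for k in o: print(c,k,'board xy',tob(o[k][:2]),'size',o[k][2:4],'relyaw',o[k][4]+5.65)
        except Exception as e: print(c,e)
    s=monitor.get_obs();print('t',s['clock'],'tcp',tob(s['position'][:2]*1000),s['position'][2],s['ft_force'])
E
python3 -c "
from h import *
rep('a')"
```

```text
top mag board xy [-120.11  131.5 ] size [39.44 40.39] relyaw -38.383645629882814
top blue board xy [112.39  77.7 ] size [ 8.86 77.35] relyaw -0.10715637207030593
top org board xy [ 39.55 145.25] size [72.87  4.49] relyaw 0.536253356933595
side mag board xy [ 39.09 -35.44] size [109.19 153.82] relyaw -0.10777435302734606
side blue board xy [111.57   5.71] size [ 13.47 248.18] relyaw 1.2121795654296852
side org board xy [ 39.9  147.29] size [76.49  8.48] relyaw -0.11111602783202468
t 5.9 tcp [-30.76 -29.42] 0.01196824409374738 [-3.4  -0.1   0.87]
```

Squared, with about 10 mm left to the blue stop. I'll push 13 mm more, which presses the stop in about 3 mm.

>>> servo_tool(motion=[[0.6,0,-0.003,0,0,0,0],[0.6,0,-0.006,0,0,0,0],[0.6,0,-0.008,0,0,0,0],[0.6,0,-0.01,0,0,0,0],[0.6,0,-0.011,0,0,0,0],[0.6,0,-0.012,0,0,0,0],[0.6,0,-0.013,0,0,0,0],[0.6,0,-0.013,0,0,0,0]])

```text
clock: 6.9
position: [0.5458, -0.0745, 0.0123]
ee_rot: [-0.671, 0.741, 0.0, -0.0]
ft_force: [-4.1, -0.5, -1.8]
grip_width: 0.599
```

```bash
python3 -c "
from h import *
rep('b')"
```

```text
top mag board xy [-120.11  131.5 ] size [39.44 40.39] relyaw -38.383645629882814
top blue board xy [113.93  76.35] size [ 9.42 80.02] relyaw 0.24215545654296733
top org board xy [ 41.1  145.48] size [69.78  5.15] relyaw -0.39911804199218004
side mag board xy [ 53.02 -34.84] size [108.58 153.04] relyaw 0.2399505615234423
side blue board xy [114.14   5.79] size [ 12.39 248.18] relyaw 1.5586074829101575
side org board xy [ 39.9  147.29] size [76.49  8.48] relyaw -0.11111602783202468
t 7.0 tcp [-17.35 -29.36] 0.012273486928216972 [-3.18 -0.5  -2.13]
```

>>> servo_tool(motion=[[0.6,0,0.01,0,0,0,0],[0.6,0,0.03,0,0,0,0],[0.6,0,0.03,-0.05,0,0,0],[0.6,0,0.03,-0.09,0,0,-5],[0.6,0.03,0.01,-0.1,0,0,-15],[0.6,0.06,-0.02,-0.1,0,0,-25],[0.6,0.09,-0.05,-0.1,0,0,-35],[0.6,0.1206,-0.0644,-0.1,0,0,-45],[0.6,0.1206,-0.0644,-0.1,0,0,-55],[0.6,0.1206,-0.0644,-0.1,0,0,-65],[0.6,0.1206,-0.0644,-0.1,0,0,-75],[0.6,0.1206,-0.0644,-0.1,0,0,-85],[0.6,0.1206,-0.0644,-0.1,0,0,-90],[0.6,0.1206,-0.0644,-0.1,0,0,-90],[0.6,0.1206,-0.0644,-0.05,0,0,-90],[0.6,0.1206,-0.0644,-0.01,0,0,-90],[0.6,0.1206,-0.0644,0,0,0,-90],[0.6,0.1206,-0.0644,0,0,0,-90]])

```text
clock: 9.25
position: [0.5985, -0.2008, 0.013]
ee_rot: [0.999, -0.05, 0.0, -0.0]
ft_force: [-0.3, 0.2, 0.7]
grip_width: 0.597
```

```bash
python3 -c "
from h import *
rep('c')"
```

```text
top mag board xy [ 52.34 -35.28] size [110.34 153.04] relyaw 0.1423324584961012
top blue board xy [114.14  -1.73] size [  9.58 236.19] relyaw 0.21568145751953693
top org board xy [ 41.1  145.38] size [69.78  5.21] relyaw 0.08268585205078782
side mag board xy [ 52.56 -35.68] size [109.35 154.56] relyaw 0.13331451416016193
side blue board xy [114.14   5.79] size [ 12.39 248.18] relyaw 1.5586074829101575
side org board xy [ 39.9  147.28] size [76.5   8.46] relyaw -0.023332214355464842
t 9.35 tcp [  48.39 -150.03] 0.014294683537549889 [-0.29 -0.14  1.23]
```

View pics/cside.png

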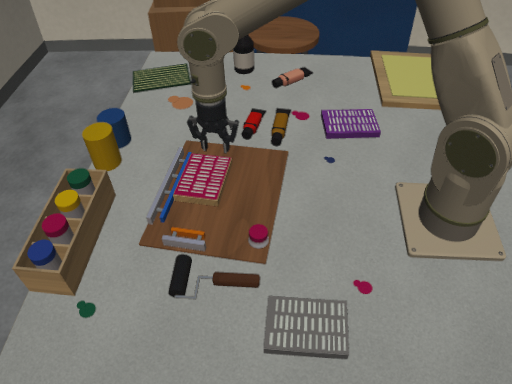

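The side view shows the fingers (213,135) standing right of the block (203,178), between it and the tubes. The block is square and held against the blue stop. Now the +y push.

>>> servo_tool(motion=[[0.6,0,-0.005,0,0,0,0],[0.6,0,-0.01,0,0,0,0],[0.6,0,-0.014,0,0,0,0],[0.6,0,-0.017,0,0,0,0],[0.6,0,-0.02,0,0,0,0],[0.6,0,-0.023,0,0,0,0],[0.6,0,-0.026,0,0,0,0],[0.6,0,-0.03,0,0,0,0],[0.6,0,-0.035,0,0,0,0],[0.6,0,-0.04,0,0,0,0],[0.6,0,-0.045,0,0,0,0],[0.6,0,-0.05,0,0,0,0],[0.6,0,-0.055,0,0,0,0],[0.6,0,-0.06,0,0,0,0],[0.6,0,-0.065,0,0,0,0],[0.6,0,-0.07,0,0,0,0],[0.6,0,-0.075,0,0,0,0],[0.6,0,-0.08,0,0,0,0]])

```text
clock: 11.6
position: [0.606, -0.1209, 0.0123]
ee_rot: [0.999, -0.049, -0.0, -0.0]
ft_force: [-1.8, -3.0, -0.1]
grip_width: 0.602
```

```bash
python3 -c "
from h import *
rep('d')"
```

```text
top mag board xy [52.54 19.66] size [110.44 155.68] relyaw -0.06468353271483807
top blue board xy [114.37  42.64] size [  9.27 147.44] relyaw 0.5656799316406209
top org board xy [ 39.56 145.5 ] size [72.86  5.14] relyaw -0.43235931396484784
side mag board xy [52.45 22.01] size [109.54 153.83] relyaw -0.26981506347656303
side blue board xy [112.81  18.08] size [ 12.16 223.49] relyaw 1.1097091674804753
side org board xy [ 39.9  147.29] size [76.49  8.48] relyaw -0.11111602783202468
t 11.7 tcp [ 47.18 -68.61] 0.01232890234972538 [-0.54 -0.52 -0.9 ]
```

>>> servo_tool(motion=[[0.6,0,-0.004,0,0,0,0],[0.6,0,-0.008,0,0,0,0],[0.6,0,-0.012,0,0,0,0],[0.6,0,-0.016,0,0,0,0],[0.6,0,-0.02,0,0,0,0],[0.6,0,-0.024,0,0,0,0],[0.6,0,-0.028,0,0,0,0],[0.6,0,-0.032,0,0,0,0],[0.6,0,-0.034,0,0,0,0],[0.6,0,-0.034,0,0,0,0]])

```text
clock: 12.95
position: [0.6095, -0.0868, 0.0124]
ee_rot: [0.999, -0.049, 0.0, -0.0]
ft_force: [-1.5, -1.9, 1.1]
grip_width: 0.602
```

```bash
python3 -c "
from h import *
rep('e')"
```

```text
top mag board xy [51.96 55.51] size [109.85 157.66] relyaw -0.038385009765629086
top blue board xy [115.2   64.04] size [  6.73 104.65] relyaw -0.1309906005859398
top org board xy [ 39.55 145.26] size [72.87  4.51] relyaw 0.536253356933595
side mag board xy [52.35 55.26] size [109.45 153.95] relyaw -0.13844451904296307
side blue board xy [114.32  33.27] size [  9.46 181.91] relyaw -0.8226486206054693
side org board xy [ 40.37 147.29] size [77.44  8.48] relyaw -0.11111602783202468
t 13.05 tcp [ 47.16 -35.41] 0.01235266921653707 [-1.61 -1.53  0.35]
```

>>> servo_tool(motion=[[0.6,0,-0.002,0,0,0,0],[0.6,0,-0.004,0,0,0,0],[0.6,0,-0.006,0,0,0,0],[0.6,0,-0.0075,0,0,0,0],[0.6,0,-0.0085,0,0,0,0],[0.6,0,-0.0095,0,0,0,0],[0.6,0,-0.0095,0,0,0,0]])

```text
clock: 13.92
position: [0.6102, -0.0791, 0.0124]
ee_rot: [0.999, -0.05, -0.0, 0.001]
ft_force: [-1.5, -6.8, 2.2]
grip_width: 0.602
```

```bash
python3 -c "
from h import *
rep('f')"
```

```text
top mag board xy [52.31 62.8 ] size [110.22 155.47] relyaw 0.09217681884766371
top blue board xy [115.04  68.59] size [ 6.38 95.55] relyaw -0.13952026367186932
top org board xy [ 40.79 148.27] size [76.01  4.7 ] relyaw -0.3642669677734336
side mag board xy [52.5  62.95] size [109.48 154.41] relyaw -0.23072967529296307
side blue board xy [114.49  37.19] size [  9.24 174.05] relyaw -0.8275009155273381
side org board xy [ 39.9 150.1] size [76.49  8.45] relyaw -0.0817428588867104
t 14.025 tcp [ 47.19 -27.57] 0.012336493153683663 [-1.44 -6.72  1.57]
```

The orange stop is now pressed in about 2.8 mm. I'll back off and lift clear.

>>> servo_tool(motion=[[0.6,0,0.003,0,0,0,0],[0.6,0,0.01,0,0,0,0],[0.6,0,0.03,0,0,0,0],[0.6,0,0.04,-0.04,0,0,0],[0.6,0,0.06,-0.1,0,0,0],[0.6,0,0.11,-0.13,0,0,0],[0.6,0,0.16,-0.15,0,0,0],[0.6,0,0.18,-0.15,0,0,0],[0.6,0,0.18,-0.15,0,0,0]])

```text
clock: 15.15
position: [0.5916, -0.2594, 0.1616]
ee_rot: [0.999, -0.051, -0.0, 0.0]
ft_force: [0.5, 0.5, -0.8]
grip_width: 0.601
```

```bash
python3 -c "
from h import *
rep('g')
for c in('top','side'):
    for t in('tube_red','tube_ochre','brayer','ink_tin'):
        o=models.boxes_of(c,t);print(c,t,cam2w(c,o[0]['point'])*1000 if o else None)
    p=cv2.imread(f'pics/g{c}.png')[90:290,130:395]; cv2.imwrite(f'pics/g{c}z.png',cv2.resize(p,None,fx=3,fy=3,interpolation=cv2.INTER_CUBIC))
"
```

```text
top mag board xy [52.25 64.04] size [110.58 154.27] relyaw -0.09314880371093093
top blue board xy [113.8   -1.72] size [  9.2  236.18] relyaw -0.21019134521484428
top org board xy [ 39.21 148.26] size [72.86  4.99] relyaw 0.10949554443359943
side mag board xy [52.5  62.95] size [109.48 154.41] relyaw -0.23072967529296307
side blue board xy [113.46   2.94] size [  9.64 242.66] relyaw -0.03475341796874343
side org board xy [ 39.9  149.48] size [76.49  7.19] relyaw -0.12838897705078445
t 15.25 tcp [  46.82 -204.96] 0.16149728277469405 [ 0.7  -0.23 -0.2 ]
top tube_red [ 511.1  -309.39   27.24]
top tube_ochre [ 429.06 -296.05   29.47]
top brayer [598.4  209.89  26.34]
top ink_tin [458.7   96.54  40.44]
side tube_red [ 507.73 -315.48   30.15]
side tube_ochre [ 427.51 -301.84   28.97]
side brayer None
side ink_tin [457.15 105.9   39.05]
```

View pics/gtopz.png

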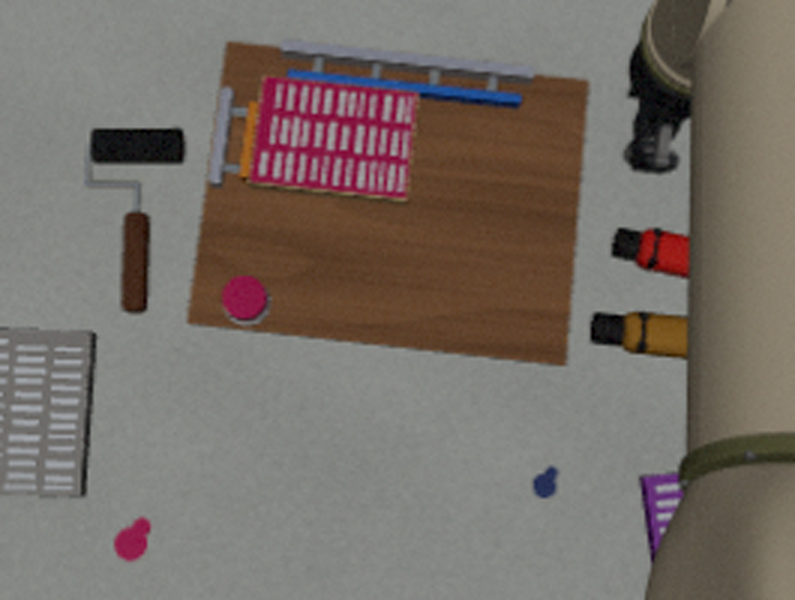

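View pics/gsidez.png

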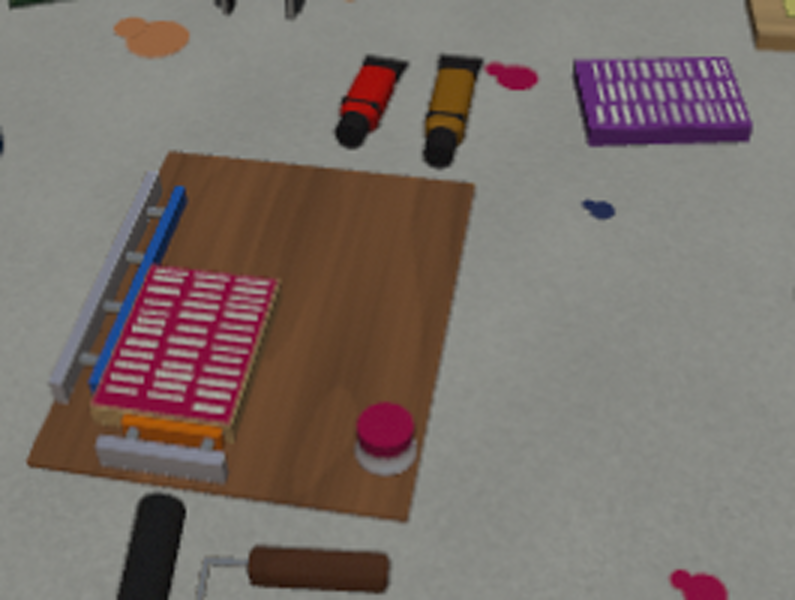

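Both views show the block flush against blue and orange, with both stops slightly pressed in. The bystanders are in place (the top view only sees part of the tubes because the arm hides them) and the arm is clear. I'm handing in.

```bash
python3 -c "
from h import *
print(ticket.hand_in())"
```

```text
the job is handed in; nothing more can be done
None
```

I slid the block home and handed the job in at about 16 s of the 67 s allowed. I pushed it with two half-open fingers, first +x into the blue stop, then +y into the orange one. I then backed off and lifted the arm clear.

**Position:** in the last pictures the block was flat and square to the board within about 0.3° in both views. Its centre was at board (52, 63) mm. It was touching both stops, with blue pressed in about 2 mm and orange about 2–3 mm, roughly 2 N each.

**Forces:** the tool force never read above about 7 N in the readings taken after each push.

**Bystanders:** the side view put both tubes and the tin within about 3 mm of where they started. The top view's tube positions read 28 mm (red) and 38 mm (ochre) off, because the arm hid part of the tubes. I went by the side view for those. The detector missed the roller in the last side picture, but the top view had it within about 3 mm of its start.

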